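Clamp the plaque blank in the bench fixture

ROBOT

A 6-joint arm with a two-finger parallel gripper is mounted at the origin on the work surface. World frame = base frame: x ahead of the robot, y to its left, z up, the work surface at z = 0. Lengths are in mm, angles in degrees, forces in N, time in s.
With the tool pointing down it reaches from about 300 to 850 mm from the base axis. Payload 4.2 kg.
Tool frame: the origin (TCP) lies at the centre of the arm's flange, where the gripper is bolted on; the fingertips stand 191 mm ahead of it and the grasp point (between the pads) lies 172 mm ahead of it; y points along the fingers, x is the direction in which the jaws open and shut, and the axes are right-handed (so a half turn about y gives the same grasp; the last joint's range is limited). The gripper opens to 91 mm and grips with 3 to 60 N. Pads are 32 mm wide; open, the fingers measure 118 mm over their backs; the gripper's body (76 mm by 178 mm) begins 60 mm behind the grasp point.
Start: joints at [65.374, 18.312, 89.639, -0, 72.044, -1.146], TCP at [229.091, 527.39, 404.776] pointing down, gripper open.
Joint ranges: [-177.97, 177.97], [-48.28, 115.42], [12.27, 149.76], [-77.06, 257.06], [2.81, 150.46], [-146.56, 146.56]. Speed limits (degrees/s): [147.25, 147.25, 180, 180, 180, 180].

INTERFACE

Orientations are given as [roll, pitch, yaw] about the fixed x, y, z axes, in that order (R = Rz(yaw) Ry(pitch) Rx(roll)).
In Python, from workcell import env gives the robot as it stands.
- The arm moves only by the tool carry_out, never from a script. Its argument "increments" is a list of rows, each a list of 3 entries, a list of its own where there are three numbers: the turn, a rotation vector about the tool's x, y, z in rad, then the shift along the tool's x, y, z in mm, then the closure, from 0 (fully open) to 1 (shut). In form: [[[wx, wy, wz], [dx, dy, dz], claw], ...]. A call has 1 to 10 rows; each row is the pose to reach, as a shift and turn from the pose commanded when the call began, along the tool's axes at that moment; what a row does not reach only later rows make up. A row lasts 1/12 s, in which the tool goes at most 41.7 mm and 7.16 degrees, less where a joint would pass 70% of its speed; a pose out of reach is approached as far as the arm can. A call with a gripper value outside its range is refused whole. The fingers move at their own pace and stop on an object; "force" is the grip in N (left out, the last holds). Time passes only in rows, so rows that repeat a pose let the fingers close. It gives the time, the measured TCP pose, the force and the opening at its end, in the units of the state.
- env.state(): the state, without advancing time (a new reading comes with each control period).
- env.grab_frame(name): name is "scene" or "side" or "wrist"; returns a dict with "frame" (480x640x3 uint8, blue, green, red), "z_map" (480x640 float32, mm along the optical axis (not along the pixel's ray), 0 where there is no reading), "camera_matrix" (3x3 intrinsics, pixels), "k1" (the pictures are not rectified: a ray, as slopes to the right and down, at radius r is drawn at 1 + k1 r^2 times it, then the intrinsics apply), "rvec" (rotation vector, rad) and "tvec" (3), from world to camera coordinates, as OpenCV has them; the wrist camera has in their place "hand_eye" (4x4, takes a point from camera to tool coordinates, whose origin is the TCP and whose axes are the tool frame's). Camera axes: x right, y down, z forward; pixel columns grow to the right and rows downward; lengths in mm; the calibration is good to about 2 mm. A picture is of the moment at which its call begins: read the wrist's pose just before it.
- env.job_done(): hands the job in, once; it reports no verdict.
The state is a dict: "time_s": time; "qpos": joint angles; "qvel": joint speeds; "effort": joint torques, N m; "ee_pos": TCP position; "ee_rot": TCP orientation; "force": force on the tool from outside, world axes, zero at the start; "torque": the same for the moment, N m; "gripper_width": finger opening in mm.
Only numpy, scipy, OpenCV 4.12 (cv2) and the standard library are available. Lean on these libraries where they do the work, as an engineer would, in place of code of your own. Each camera call takes 0.05 s, during which the arm holds its last target. There are 200 camera calls.

TASK

Push the wooden blank along its channel until it sits fully home against the end stop. Then swing the black lever clockwise (seen from above) until you feel the fixture click and its steel index pin drops and stays down, clamping the blank; ease off at the click and never force the lever against the hard stop just behind it. Let go of everything and leave the other things on the bench where they are.

Things in the scene. Friction and masses are not known exactly. Their poses are not given: they have to be found in the camera images.
- fixture: Clamping fixture fixed to the table; origin at table height. Aluminium plate: x -80..80, y -230..170, top z 12 mm. Channel along y on the plate between two steel rails (inner faces x = +-32, outer +-44, tops z 20, y -185..30 mm). End stop: face y 30, top z 46 mm, 88 wide. Bracket over it: 28 wide, y -1..44, top z 56 mm. Round grey cam housing: radius 52 at x 0, y 100, top z 48 mm, lever above.
- stop (a point): Middle of the end stop's face, in the channel, 9 mm above the channel floor (x 0, y 30, z 21 mm in the fixture's frame). The blank is pushed in the fixture's +y direction to reach it.
- panel: Loose wooden plaque blank, 60 (x) x 110 (y) x 18 mm, about 0.1 kg, lying in the channel, 35 to 70 mm short of the stop at the start. Origin: centre of its underside; y along its length, towards the stop. It slides easily (under 2 N).
- panel_front (a point): Centre of the blank's end face nearest the stop (y = +55 mm, 9 mm above its underside).
- panel_back (a point): Centre of the blank's free end face, the one to push on (y = -55 mm, 9 mm above its underside).
- presser: Presser foot: black rubber disc, radius 10 mm, on a steel stem under the bracket, centred 14 mm before the stop (fixture x 0, y 16 mm); origin at its underside's centre. Geared to the lever: down 4 mm per rad, starts 2 to 6 mm above the blank's top, and bears, sprung, with 5 to 12 N on a blank that is home once the pin drops.
- lever: Black clamping lever; origin on its vertical axis, 87 mm above the table; x points along it to the tip. Arm 13 mm wide, 80 to 94 mm above the table, from a boss of radius 17 to a round end of radius 10 mm centred 88 mm out. Starts within 63 degrees of the fixture's -x. It sits in any position on its splined hub, so its angle does not tell where the click is.
- hub_axis (a point): On the lever's axis at its mid height (fixture x 0, y 100, z 87 mm). The click comes 0.6 to 1.7 rad clockwise from the start. Light turning (about 1 N at 65 mm out), then from 0.3 rad before the click a hump needs 6 to 14 N; past it the force suddenly falls, the pin drops, and about 0.25 rad of free play is left before a hard stop. Once clicked it cannot turn back.
- lever_tip (a point): Centre of the lever's round end, 88 mm from the axis, at its mid height (87 mm above the table).
- pin (a joint): Height (m) of the spring-loaded steel index pin, a 12 mm button 38 mm from the lever's axis on the housing's +x, -y side: 0 to -0.001 at the start (its top 12 mm above the housing), rises about 3 mm on the hump, about -0.0055 once clicked down (top 6 to 7 mm above the housing).
- paint_jar: Bystander: small jar, radius 24 mm, 60 mm high; origin under its centre.
- tape_roll: Bystander: roll of clear tape lying flat, outer radius 45 mm, 24 mm high; origin under its centre.
- wood_offcut: Bystander: wood offcut 90 x 40 x 20 mm; origin under its centre.
There are look-alikes about, which are no part of the job. What is shaped like the panel but red is not meant.

How it is judged (in metres and radians):
On the way, in this order (a step that is already met when the one before it is completed fails the run):
1. the blank is fully home: its front end within 3 mm of the end stop (y of panel_front in the frame of fixture above 0.027 m), for 0.2 s.
2. the index pin has clicked down (at least 4 mm below its starting height) (value of joint pin below -0.004 m), for 0.2 s.
At the end, for the whole second after the job is handed in: The blank's front end is within 3 mm of the end stop and at rest, the index pin is down (4 mm or more below its starting height), and the presser foot bears on the blank with more than 1 N (y of panel_front in the frame of fixture above 0.027 m and value of joint pin below -0.004 m and contact force between presser and panel above 1 N and linear speed of panel below 0.01 m/s); the robot touches nothing.
It fails at once if the lever was forced: pushed with more than 35 N (contact force between anything else and lever above 35 N).
It fails at once if a bystander was moved by more than 30 mm (distance of any of paint_jar, tape_roll, wood_offcut from where it was at the start of the episode above 0.03 m).
It also fails if it takes over 54 s, if anything falls off the work surface, if the arm or the gripper's body presses on something with over 40 N, if the wrist force passes 120 N, or if a joint passes its speed limit or range.

## Working session

There is one attempt and no reset: what is moved stays moved. The work goes in short steps, Python scripts to look and compute and a tool call to move; the robot and the scene stay as the last step left them, time stands still between calls to the robot, and variables do not carry over. Pictures are saved under pics/ and viewed, about 8 in all and at most 12, crops included, and the job is handed in when it is done.

Besides the shell and the picture viewer there is one more tool, called after "Emit:" as a command line: name --argument value ..., lists and objects as JSON in quotes. carry_out: Moves the arm, as the interface text tells. Its arguments: {"type":"object","properties":{"increments":{"type":"array","items":{"type":"array"}},"force":{"type":"number"}},"required":["increments"]}

```bash
mkdir -p pics; ls; cat > h.py <<'E'
import numpy as np, cv2
from workcell import env
from scipy.spatial.transform import Rotation as R
def grab(n):
    s=env.state(); f=env.grab_frame(n); K=np.array(f["camera_matrix"],float)
    if n=="wrist":
        H=np.array(f["hand_eye"]); T=np.eye(4); T[:3,:3]=R.from_euler('xyz',s["ee_rot"],degrees=True).as_matrix(); T[:3,3]=s["ee_pos"]; M=T@H
    else:
        W=np.eye(4); W[:3,:3]=cv2.Rodrigues(np.array(f["rvec"],float))[0]; W[:3,3]=np.ravel(f["tvec"]); M=np.linalg.inv(W)
    d=dict(img=f["frame"],z=f["z_map"],K=K,k1=float(f["k1"]),M=M); np.savez(f"{n}.npz",**d); return d
def load(n): return dict(np.load(f"{n}.npz"))
def slopes(d,uv):
    K=d["K"]; uv=np.atleast_2d(np.array(uv,float)); q=np.c_[(uv[:,0]-K[0,2])/K[0,0],(uv[:,1]-K[1,2])/K[1,1]]; p=q.copy()
    for _ in range(20): p=q/(1+d["k1"]*(p**2).sum(1,keepdims=True))
    return np.c_[p,np.ones(len(p))]
def onplane(d,uv,h):
    r=slopes(d,uv)@d["M"][:3,:3].T; o=d["M"][:3,3]; return o+r*((h-o[2])/r[:,2])[:,None]
def bydepth(d,uv):
    uv=np.atleast_2d(uv).astype(int); z=d["z"][uv[:,1],uv[:,0]]; return (slopes(d,uv)*z[:,None])@d["M"][:3,:3].T+d["M"][:3,3]
def proj(d,P):
    C=(np.atleast_2d(P)-d["M"][:3,3])@d["M"][:3,:3]; p=C[:,:2]/C[:,2:]; p=p*(1+d["k1"]*(p**2).sum(1,keepdims=True)); K=d["K"]; return np.c_[p[:,0]*K[0,0]+K[0,2],p[:,1]*K[1,1]+K[1,2]]
E
python3 - <<'E'
from h import *
print(env.state())
for n in("scene","side"):
    d=grab(n); cv2.imwrite(f"pics/{n}1.png",d["img"]); print(n,d["K"][0,0],d["k1"],d["M"][:3,3].round())
E
```

```text
pics
{'time_s': 0.0, 'qpos': array([ 6.53738827e+01,  1.83507781e+01,  8.97092116e+01,  1.12111486e-03,
        7.20418296e+01, -1.14670067e+00]), 'qvel': array([-0.02386614, -0.0594248 , -0.04882649,  0.0322789 , -0.0490464 ,
       -0.07894406]), 'effort': array([ 6.48019450e-04, -4.12464058e+01, -2.31977212e+01,  7.28400098e-02,
        4.55068960e-02, -1.37370989e-04]), 'ee_pos': array([229.02004469, 527.22591208, 403.9096125 ]), 'ee_rot': array([-89.99689669,   0.10177751,  66.5202395 ]), 'force': array([ 0.18731339, -0.92022363,  0.6809349 ]), 'torque': array([-0.00579043, -0.00376929, -0.00196818]), 'gripper_width': 91.53005592626513}
scene 455.6368958498622 -0.0681875289615112 [1358. -280.  663.]
side 536.4359115827425 -0.13304887547406988 [-272. -875.  746.]
```

View pics/scene1.png

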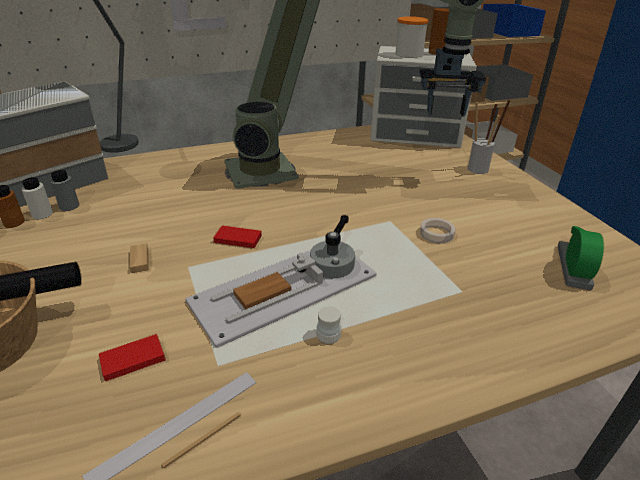

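View pics/side1.png

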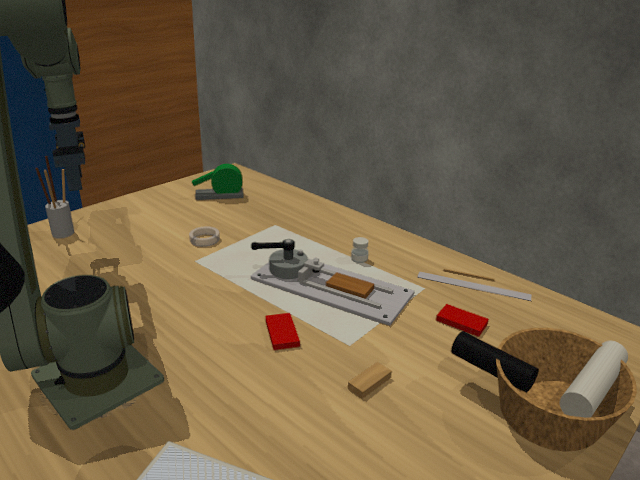

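The scene picture shows the fixture with plate ends near (190,300)/(370,265), the wood-brown blank at (262,290), the cam housing at (332,258), and the lever from its hub (333,240) to its tip (344,220). In the side picture the blank is at (350,285) and the lever runs (288,245)→(255,245).

Candidates for the blank, in scene pixels:
- Wood-brown piece in the channel at (262,290). This is my choice.
- Red blocks at (237,237) and (132,357), ruled out by colour.
- Wood offcut at (139,258), a bystander.

Candidates for the lever: the black lever on the housing, or the black handle at (40,280), which belongs to the basket.

```bash
python3 - <<'E'
from h import *
a=load("scene")["img"][205:345,180:385]; b=load("side")["img"][225:330,240:425]
a=cv2.resize(a,None,fx=3.8,fy=3.8,interpolation=cv2.INTER_CUBIC); b=cv2.resize(b,None,fx=4.2,fy=4.2,interpolation=cv2.INTER_CUBIC)
cv2.imwrite("pics/s2.png",a); cv2.imwrite("pics/d2.png",b)
for n in("scene","side"):
    d=load(n); im=d["img"]
    hsv=cv2.cvtColor(im,cv2.COLOR_BGR2HSV)
    roi=np.zeros(im.shape[:2],np.uint8)
    if n=="scene": roi[270:310,228:295]=1
    else: roi[270:300,322:378]=1
    m=cv2.inRange(hsv,(5,110,60),(20,255,255))*roi
    c=max(cv2.findContours(m,0,2)[0],key=cv2.contourArea); r=cv2.minAreaRect(c)
    ap=cv2.approxPolyDP(c,3,True)[:,0]
    print(n,cv2.contourArea(c),ap.tolist(),onplane(d,ap,30).round().tolist())
    mk=cv2.inRange(hsv,(0,0,0),(179,255,45))
E
```

```text
scene 1052.5 [[290, 286], [277, 272], [235, 288], [234, 294], [246, 308]] [[635.0, -82.0, 30.0], [580.0, -96.0, 30.0], [604.0, -195.0, 30.0], [622.0, -201.0, 30.0], [672.0, -186.0, 30.0]]
side 643.0 [[326, 281], [328, 286], [362, 297], [373, 288], [372, 283], [339, 273]] [[580.0, -96.0, 30.0], [566.0, -116.0, 30.0], [589.0, -207.0, 30.0], [640.0, -200.0, 30.0], [657.0, -183.0, 30.0], [633.0, -92.0, 30.0]]
```

View pics/s2.png

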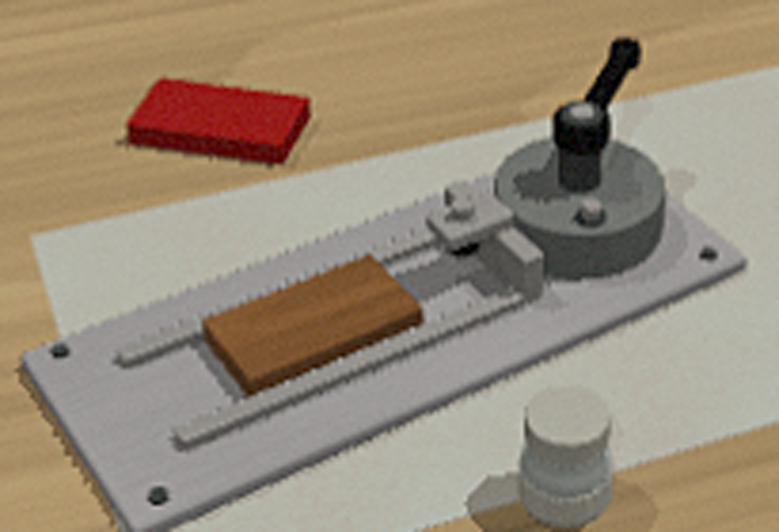

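View pics/d2.png

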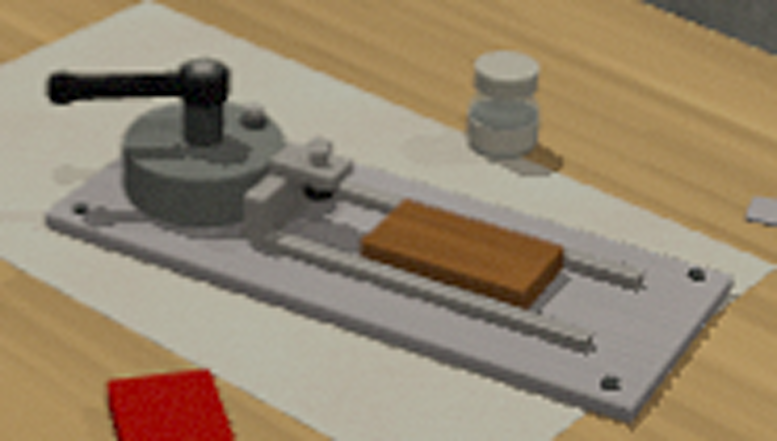

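Both crops agree. The blank is in the channel, clearly short of the stop. The lever tip is at scene-crop (625,53) and side-crop (62,86), and the pin button is up at scene-crop (592,210).

```bash
python3 - <<'E'
from h import *
A=load("scene");B=load("side")
a=lambda u,v:np.array([180+u/3.8,205+v/3.8]); b=lambda u,v:np.array([240+u/4.2,225+v/4.2])
def tri(p,q):
    L=[(A["M"][:3,3],A["M"][:3,:3]@slopes(A,p)[0]),(B["M"][:3,3],B["M"][:3,:3]@slopes(B,q)[0])]
    S=0;t=0
    for o,r in L:
        r=r/np.linalg.norm(r);P=np.eye(3)-np.outer(r,r);S=S+P;t=t+P@o
    x=np.linalg.solve(S,t); return x.round(1),[round(float(np.linalg.norm(np.cross(x-o,r/np.linalg.norm(r)))),1) for o,r in L]
for n,p,q in [("tip",(625,53),(62,86)),("boss",(582,130),(205,83)),("pin",(592,208),(255,117)),("holeFL",(60,350),(610,383)),("holeFR",(157,496),(697,274)),
  ("blankNL",(371,256),(362,243)),("corner-x-y",(22,357),(630,412)),]:
    print(n,*tri(a(*p),b(*q)))
for n,d,f,P in[("scene",A,a,[(22,355),(745,263),(130,530)]),("side",B,b,[(47,218),(630,413),(732,278)])]:
    print(n,onplane(d,[f(*p) for p in P],12).round(1).tolist())
    tp=[(625,53)] if n=="scene" else [(62,86)]
    print(" tip@87",onplane(d,[f(*p) for p in tp],87).round(1).tolist())
print("holes@12",onplane(A,[a(60,350),a(157,496),a(708,253)],12).round(1).tolist(),onplane(B,[b(610,383),b(697,274),b(80,209)],12).round(1).tolist())
print("blanktop", onplane(A,[a(371,256),a(422,305),a(247,380),a(204,322)],30).round(1).tolist(), onplane(B,[b(362,240),b(403,201),b(565,250),b(527,293)],30).round(1).tolist())
# jar
print("jar",onplane(A,[a(565,515)],0).round(),"red",onplane(A,[a(220,120)],20).round())
E
```

```text
tip [505.4  92.9  86.9] [1.3, 1.3]
boss [574.8  37.2  85.2] [1.4, 1.4]
pin [609.7  29.9  52.2] [3.3, 3.3]
holeFL [ 587.5 -279.7   12.6] [1.7, 1.7]
holeFR [ 715.7 -246.6   12.2] [1.5, 1.5]
blankNL [578.7 -95.8  26.4] [2.1, 2.1]
corner-x-y [ 580.  -300.6    7.1] [1.4, 1.4]
scene [[583.1, -299.1, 12.0], [637.5, 121.3, 12.0], [733.3, -262.0, 12.0]]
 tip@87 [[503.8, 94.3, 87.0]]
side [[473.8, 72.4, 12.0], [573.5, -306.5, 12.0], [727.5, -265.7, 12.0]]
 tip@87 [[504.4, 90.5, 87.0]]
holes@12 [[585.6, -278.2, 12.0], [714.4, -245.2, 12.0], [621.5, 104.2, 12.0]] [[588.0, -281.2, 12.0], [715.7, -248.2, 12.0], [495.8, 66.5, 12.0]]
blanktop [[581.2, -94.9, 30.0], [633.3, -79.3, 30.0], [663.1, -186.0, 30.0], [608.7, -198.8, 30.0]] [[576.1, -100.3, 30.0], [627.4, -86.5, 30.0], [655.7, -192.2, 30.0], [603.2, -206.5, 30.0]]
jar [[783. -48.   0.]] red [[ 397. -149.   20.]]
```

Fixture pose: origin (600.3, -59.7), yaw 14.7°. The hub is at (575,37) and the lever points at about 141° in world (tip radius 89, z 87, as expected). The blank's front is about 60 mm short of the stop, inside the stated 35–70 mm. All of this fits the given sizes. Next I add a helper that works out moves.

```bash
cat >> h.py <<'E'
yawf=np.deg2rad(14.7); O=np.array([600.3,-59.7]); fx=np.array([np.cos(yawf),np.sin(yawf)]); fy=np.array([-np.sin(yawf),np.cos(yawf)])
def fix(x,y): return O+x*fx+y*fy
def ask(xy,z,yaw,p=None,rot=None):
    "tool turn/shift from current (or given) pose to world xy, tcp z, yaw"
    s=env.state(); p=s["ee_pos"] if p is None else np.array(p); Rc=R.from_euler('xyz',s["ee_rot"] if rot is None else rot,degrees=True)
    Rt=R.from_euler('xyz',[-90,0,yaw],degrees=True)
    print("turn",(Rc.inv()*Rt).as_rotvec().round(4),"shift",Rc.inv().apply(np.array([*xy,z])-p).round(1))
def show():
    s=env.state(); t=s["ee_pos"][:2]-O; print(round(s["time_s"],2),s["ee_pos"].round(1),s["ee_rot"].round(2),"fix",(t@fx).round(1),(t@fy).round(1),"F",s["force"].round(1),"q",s["qpos"].round(),s["gripper_width"])
E
python3 - <<'E'
from h import *
ask(fix(0,-168),330,104.7)
E
```

```text
turn [-5.000e-04 -6.663e-01 -1.500e-03] shift [-522.4   74.8 -678.2]
```

Emit:
carry_out --increments '[[[0,-0.06,0],[-25,0,-32],1],[[0,-0.13,0],[-50,0,-65],1],[[0,-0.2,0],[-75,0,-97],1],[[0,-0.26,0],[-100,5,-130],1],[[0,-0.33,0],[-125,10,-162],1],[[0,-0.4,0],[-150,15,-195],1],[[0,-0.46,0],[-175,20,-227],1],[[0,-0.53,0],[-200,25,-260],1],[[0,-0.6,0],[-225,30,-292],1],[[0,-0.666,0],[-250,35,-325],1]]' --force 20

```text
time_s: 0.93
ee_pos: [427.8, 166.7, 369.4]
ee_rot: [-90.0, -0.0, 104.9]
force: [1.1, -0.3, -0.1]
gripper_width: 27.7
```

```bash
python3 - <<'E'
from h import *
show(); ask(fix(0,-168),330,104.7)
E
```

```text
0.93 [427.8 166.7 369.4] [-8.9990e+01 -1.0000e-02  1.0488e+02] fix -109.4 262.8 F [ 1.1 -0.3 -0.1] q [ 20.  10. 107.   0.  63. -85.] 27.713197450743767
turn [-0.0002  0.0032  0.0002] shift [-431.1   39.3 -108. ]
```

Emit:
carry_out --increments '[[[0,0,0],[-40,4,-10],1],[[0,0,0],[-80,8,-20],1],[[0,0,0],[-120,12,-30],1],[[0,0,0],[-160,16,-40],1],[[0,0,0],[-200,20,-50],1],[[0,0,0],[-240,24,-60],1],[[0,0,0],[-280,28,-70],1],[[0,0,0],[-320,32,-80],1],[[0,0,0],[-360,36,-90],1],[[0,0.003,0],[-400,39,-100],1]]'

```text
time_s: 1.77
ee_pos: [626.1, -195.0, 329.8]
ee_rot: [-89.9, -0.1, 104.5]
force: [1.9, 0.5, -0.1]
gripper_width: 0.5
```

```bash
python3 - <<'E'
from h import *
show(); ask(fix(0,-168),330,104.7)
d=grab("wrist"); cv2.imwrite("pics/w1.png",d["img"])
E
```

```text
1.77 [ 626.1 -195.   329.8] [-8.9940e+01 -6.0000e-02  1.0448e+02] fix -9.4 -137.4 F [ 1.9  0.5 -0.1] q [ -18.   28.   85.    0.   67. -123.] 0.5445890908680054
turn [-0.0011 -0.0038  0.001 ] shift [-30.6  -0.3  -9.5]
```

View pics/w1.png

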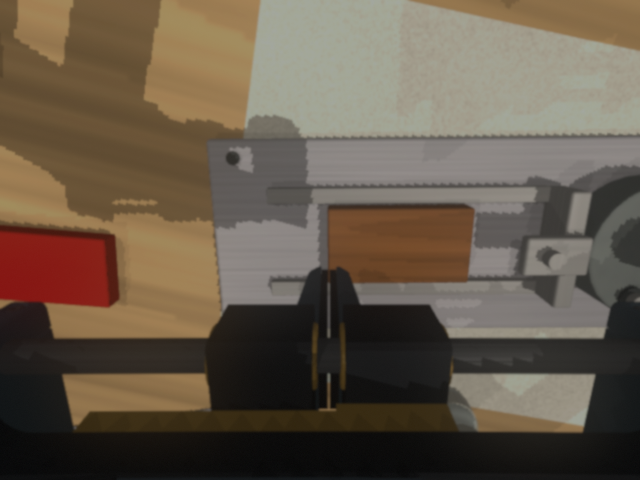

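The wrist picture shows the blank at pixels (328–472, 207–282), in the channel between the rails and parallel to the image. The fingers are above its free end, so I back off and refine from near.

Emit:
carry_out --increments '[[[0,-0.004,0],[-31,0,-9.5],1],[[0,-0.004,0],[-31,0,-9.5],1],[[0,-0.004,0],[-31,0,-9.5],1]]'

```text
time_s: 2.07
ee_pos: [642.8, -221.7, 329.6]
ee_rot: [-89.9, -0.1, 104.6]
force: [-0.1, 0.2, -0.4]
gripper_width: 0.6
```

```bash
python3 - <<'E'
from h import *
show()
d=grab("wrist"); im=d["img"]; hsv=cv2.cvtColor(im,cv2.COLOR_BGR2HSV)
m=cv2.inRange(hsv,(4,110,50),(20,255,255)); m[:190]=0;m[300:]=0;m[:,:300]=0
c=max(cv2.findContours(m,0,2)[0],key=cv2.contourArea); ap=cv2.approxPolyDP(c,4,True)[:,0]
P=onplane(d,ap,30)[:,:2]-O; print(ap.tolist(),np.c_[P@fx,P@fy].round(1).tolist())
ask(fix(0,-168),208,104.7)
cv2.imwrite("pics/w2.png",im)
h=bydepth(d,ap); print(h.round(1).tolist())
E
```

```text
2.07 [ 642.8 -221.7  329.6] [-8.9930e+01 -6.0000e-02  1.0463e+02] fix -0.0 -167.4 F [-0.1  0.2 -0.4] q [ -20.   31.   81.    0.   69. -125.] 0.5949021343079326
[[368, 197], [368, 270], [506, 269], [515, 197]] [[-31.8, -139.2], [25.3, -137.5], [24.4, -31.0], [-31.7, -31.7]]
turn [-0.0013 -0.0002  0.0015] shift [ -1.9 121.9  -0.3]
[[605.4, -201.8, 26.3], [659.8, -186.1, 29.4], [631.6, -83.8, 30.5], [577.7, -98.2, 29.6]]
```

Emit:
carry_out --increments '[[[0,0,0],[-1,35,2],1],[[0,0,0],[-1,70,2],1],[[0,0,0],[-1,100,2],1],[[0,0,0],[-1,112,2],1],[[0,0,0],[-1,121,2],1],[[0,0,0],[-1,121,2],1]]'

```text
time_s: 2.62
ee_pos: [640.6, -221.2, 208.8]
ee_rot: [-89.9, -0.1, 104.8]
force: [-1.0, 0.0, -0.3]
gripper_width: 0.6
```

Emit:
carry_out --increments '[[[0,0,0],[6,0,0],1],[[0,0,0],[12,0,0],1],[[0,0,0],[18,0,0],1],[[0,0,0],[24,0,0],1],[[0,0,0],[29,0,0],1],[[0,0,0],[34,0,0],1],[[0,0,0],[39,0,0],1],[[0,0,0],[44,0,0],1],[[0,0,0],[48,0,0],1],[[0,0,0],[48,0,0],1]]'

```text
time_s: 3.45
ee_pos: [628.4, -174.7, 209.5]
ee_rot: [-90.0, -0.1, 104.8]
force: [-0.8, 1.1, 0.1]
gripper_width: 0.7
```

```bash
cat > wchk.py <<'E'
from h import *
show()
d=grab("wrist"); im=d["img"]; hsv=cv2.cvtColor(im,cv2.COLOR_BGR2HSV)
m=cv2.inRange(hsv,(4,110,50),(20,255,255)); P=bydepth(d,np.argwhere(m>0)[:,::-1]); 
Q=P[:,:2]-O; Q=np.c_[Q@fx,Q@fy]; k=(abs(Q[:,0])<40)&(Q[:,1]>-200)&(Q[:,1]<60)&(abs(P[:,2]-30)<6); print(k.sum(), np.percentile(Q[k],[1,50,99],axis=0).round(1).tolist())
E
python3 wchk.py
```

```text
3.45 [ 628.4 -174.7  209.5] [-8.9960e+01 -7.0000e-02  1.0476e+02] fix -2.0 -118.3 F [-0.8  1.1  0.1] q [ -17.   35.   93.    0.   53. -121.] 0.6672155496002182
19920 [[-33.4, -107.3], [-16.2, -47.5], [10.6, -1.8]]
```

Pushing: the contact offset is about 10 mm and the front is at about y -1. I continue towards the stop and slow down near it.

Emit:
carry_out --increments '[[[0,0,0],[5,0,0],1],[[0,0,0],[10,0,0],1],[[0,0,0],[14,0,0],1],[[0,0,0],[18,0,0],1],[[0,0,0],[21,0,0],1],[[0,0,0],[23,0,0],1],[[0,0,0],[25,0,0],1],[[0,0,0],[25,0,0],1]]'

```text
time_s: 4.17
ee_pos: [622.3, -151.1, 209.7]
ee_rot: [-90.0, -0.0, 104.7]
force: [0.7, -0.6, -0.1]
gripper_width: 0.4
```

Emit:
carry_out --increments '[[[0,0,0],[1,0,0],1],[[0,0,0],[2,0,0],1],[[0,0,0],[3,0,0],1],[[0,0,0],[3,0,0],1]]'

```text
time_s: 4.5
ee_pos: [621.6, -148.5, 209.7]
ee_rot: [-90.0, -0.0, 104.7]
force: [0.2, -0.1, -0.3]
gripper_width: 0.6
```

Emit:
carry_out --increments '[[[0,0,0],[1,0,0],1],[[0,0,0],[2,0,0],1],[[0,0,0],[2,0,0],1]]'

```text
time_s: 4.75
ee_pos: [621.1, -146.5, 209.8]
ee_rot: [-90.0, -0.0, 104.7]
force: [-1.1, -0.1, 0.5]
gripper_width: 0.8
```

Emit:
carry_out --increments '[[[0,0,0],[1,0,0],1],[[0,0,0],[2,0,0],1],[[0,0,0],[2,0,0],1]]'

```text
time_s: 5.0
ee_pos: [620.9, -145.7, 210.1]
ee_rot: [-90.1, 0.2, 104.8]
force: [0.7, -5.6, -0.4]
gripper_width: 0.6
```

```bash
python3 wchk.py
```

```text
5.0 [ 620.9 -145.7  210.1] [-90.06   0.18 104.79] fix -1.9 -88.4 F [ 0.7 -5.6 -0.4] q [ -14.   33.   95.   -0.   51. -119.] 0.5674156861917599
18191 [[-33.0, -78.4], [-17.6, -22.5], [10.9, 26.8]]
```

Emit:
carry_out --increments '[[[0,0,0],[1,0,0],1],[[0,0,0],[2,0,0],1],[[0,0,0],[2,0,0],1],[[0,0,0],[2,0,0],1]]'

```text
time_s: 5.38
ee_pos: [620.7, -145.0, 210.4]
ee_rot: [-90.1, 0.4, 104.8]
force: [1.0, -10.1, 0.1]
gripper_width: 0.5
```

Emit:
carry_out --increments '[[[0,0,0],[-6,0,0],1],[[0,0,0],[-16,0,0],1],[[0,0,0],[-30,0,0],1],[[0,0,0],[-30,-35,0],1],[[0,0,0],[-30,-75,0],1],[[0,0,0],[-30,-110,0],1],[[0,0,0],[-30,-120,0],1],[[0,0,0],[-30,-120,0],1]]'

```text
time_s: 6.05
ee_pos: [628.6, -172.7, 333.8]
ee_rot: [-90.4, 0.2, 104.7]
force: [0.0, 0.1, -0.7]
gripper_width: 0.2
```

```bash
python3 wchk.py; python3 - <<'E'
from h import *
d=load("wrist"); cv2.imwrite("pics/w3.png",d["img"])
s=grab("scene"); cv2.imwrite("pics/s3.png",s["img"])
hub=fix(0,100)
for r,off in((60,45),):
    th=np.deg2rad(141); u=np.array([np.cos(th),np.sin(th)]); ccw=np.array([-u[1],u[0]])
    print(hub,hub+r*u+off*ccw); ask(hub+r*u+off*ccw,330,51)
E
```

```text
6.05 [ 628.6 -172.7  333.8] [-90.4    0.22 104.71] fix -1.3 -116.4 F [ 0.   0.1 -0.7] q [ -16.   28.   85.    0.   67. -121.] 0.1704834495593878
9555 [[-32.7, -79.9], [-7.3, -32.4], [25.2, 25.4]]
[574.92420554  37.02677528] [499.97603026  39.81443048]
turn [-1.400e-03  9.375e-01  4.000e-04] shift [237.3  -0.9  69.4]
```

View pics/w3.png

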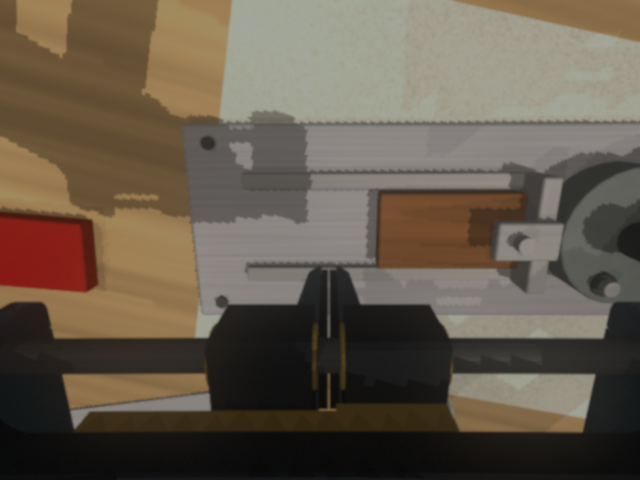

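The blank sits against the end stop: its front edge is at column ~525 and the stop begins there. The push reaction rose to 10 N against the stop. Next, the lever.

Emit:
carry_out --increments '[[[0,0.12,0],[30,0,9],1],[[0,0.24,0],[60,0,18],1],[[0,0.36,0],[90,0,27],1],[[0,0.48,0],[120,0,36],1],[[0,0.6,0],[150,0,45],1],[[0,0.72,0],[180,0,54],1],[[0,0.84,0],[210,0,62],1],[[0,0.938,0],[237,0,69],1],[[0,0.938,0],[237,0,69],1],[[0,0.938,0],[237,0,69],1]]'

```text
time_s: 6.98
ee_pos: [499.8, 40.6, 327.8]
ee_rot: [-89.8, 0.2, 51.2]
force: [-0.2, 0.1, -1.5]
gripper_width: 0.5
```

```bash
cat > lev.py <<'E'
from h import *
import sys
# remeasure lever with wrist/scene/side depth: dark points 80..96 high near hub
hub=fix(0,100)
for n in sys.argv[1:]:
    d=grab(n); g=d["img"].max(2); uv=np.argwhere((g<70)&(d["z"]>0))[:,::-1]; P=bydepth(d,uv); r=np.linalg.norm(P[:,:2]-hub,axis=1)
    k=(P[:,2]>78)&(P[:,2]<97)&(r<105); k2=k&(r>30)
    if k2.sum()>5:
        c=np.median(P[k2],axis=0); a=np.arctan2(*(np.median(P[k2][:,:2]-hub,axis=0)[::-1])); print(n,k2.sum(),"ang",np.rad2deg(a).round(1),"rmax",np.percentile(r[k2],99).round(1),"z",np.median(P[k2][:,2]).round(1))
    kb=k&(r<22); print("  boss",kb.sum(),P[kb].mean(0).round(1) if kb.sum() else "")
E
python3 lev.py scene side wrist; python3 - <<'E'
from h import *
show()
hub=fix(0,100);th=np.deg2rad(141); u=np.array([np.cos(th),np.sin(th)]); ccw=np.array([-u[1],u[0]])
ask(hub+65*u+40*ccw,257,51)
cv2.imwrite("pics/w4.png",load("wrist")["img"])
E
```

```text
scene 110 ang 140.7 rmax 95.4 z 93.4
  boss 123 [582.8  33.   89.7]
side 139 ang 147.5 rmax 96.5 z 88.7
  boss 78 [563.1  29.   88.3]
wrist 2674 ang 143.7 rmax 98.8 z 93.8
  boss 0 
7.13 [501.1  39.2 328.8] [-8.994e+01  7.000e-02  5.100e+01] fix -70.8 120.8 F [-0.1  0.4  0.2] q [  3.  16. 106.  -0.  59. -48.] 0.4946768010014675
turn [-0.001  -0.     -0.0012] shift [ 4.9 71.8  6.2]
```

View pics/w4.png

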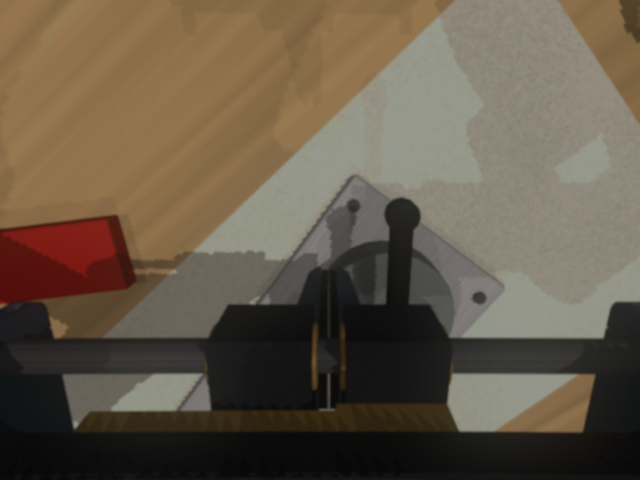

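The wrist picture shows the lever from (400,300) to its round end (402,214), to the right of the fingers at (328,285). I descend beside it on its anticlockwise side.

Emit:
carry_out --increments '[[[0,0,0],[3,30,4],1],[[0,0,0],[5,60,6],1],[[0,0,0],[5,72,6],1],[[0,0,0],[5,72,6],1]]'

```text
time_s: 7.47
ee_pos: [498.5, 46.5, 254.4]
ee_rot: [-89.7, 0.3, 50.9]
force: [0.1, 0.2, -0.1]
gripper_width: 0.5
```

Emit:
carry_out --increments '[[[0,0,0],[3,0,0],1],[[0,0,0],[6,0,0],1],[[0,0,0],[9,0,0],1],[[0,0,0],[12,0,0],1],[[0,0,0],[14,0,0],1],[[0,0,0],[16,0,0],1],[[0,0,0],[16,0,0],1]]'

```text
time_s: 8.05
ee_pos: [509.6, 60.3, 258.1]
ee_rot: [-90.0, -0.0, 51.0]
force: [-0.2, -0.1, -0.2]
gripper_width: 0.6
```

```bash
python3 - <<'E'
from h import *
show(); hub=fix(0,100); s=env.state(); d=s["ee_pos"][:2]-hub; print(np.linalg.norm(d),np.rad2deg(np.arctan2(d[1],d[0])))
E
python3 lev.py wrist
```

```text
8.05 [509.6  60.3 258.1] [-9.004e+01 -5.000e-02  5.102e+01] fix -57.3 139.1 F [-0.2 -0.1 -0.2] q [  5.  21. 109.   0.  49. -46.] 0.6373948647687502
69.37279828900833 160.38493161998053
wrist 3330 ang 145.5 rmax 99.2 z 93.9
  boss 0
```

Emit:
carry_out --increments '[[[0,0.04,0],[2.7,0,0.8],1],[[0,0.08,0],[5.3,0,1.5],1],[[0,0.12,0],[8.1,0,2.2],1],[[0,0.16,0],[10.8,0,2.7],1],[[0,0.2,0],[13.6,0,3.1],1],[[0,0.2,0],[13.6,0,3.1],1]]'

```text
time_s: 8.6
ee_pos: [515.4, 72.5, 257.8]
ee_rot: [-90.0, 0.0, 39.5]
force: [-0.2, -1.1, -0.6]
gripper_width: 0.3
```

```bash
cat > st.py <<'E'
from h import *
show(); hub=fix(0,100); s=env.state(); d=s["ee_pos"][:2]-hub; y=np.deg2rad(s["ee_rot"][2]); x=np.array([np.cos(y),np.sin(y)]); z=np.array([-x[1],x[0]])
print("rel x,z",(d@x).round(1),(d@z).round(1),"push F",(-s["force"][:2]@x).round(1))
E
python3 st.py; python3 lev.py wrist scene
```

```text
8.6 [515.4  72.5 257.8] [-9.001e+01  1.000e-02  3.952e+01] fix -48.6 149.4 F [-0.2 -1.1 -0.6] q [  7.  22. 109.  -0.  50. -33.] 0.2967570717255128
rel x,z -23.3 65.2 push F 0.8
wrist 3200 ang 136.4 rmax 98.7 z 94.0
  boss 0 
scene 183 ang 139.5 rmax 94.7 z 92.7
  boss 119 [582.8  33.5  89.7]
```

Emit:
carry_out --increments '[[[0,0.04,0],[2.7,0,0.8],1],[[0,0.08,0],[5.3,0,1.5],1],[[0,0.12,0],[8.1,0,2.2],1],[[0,0.12,0],[8.1,0,2.2],1]]'

```text
time_s: 9.03
ee_pos: [520.4, 79.4, 257.8]
ee_rot: [-90.0, -0.0, 32.7]
force: [0.6, -1.3, 0.0]
gripper_width: 0.5
```

Emit:
carry_out --increments '[[[0,0.04,0],[2.7,0,0.8],1],[[0,0.08,0],[5.3,0,1.5],1],[[0,0.08,0],[5.3,0,1.5],1],[[0,0.08,0],[5.3,0,1.5],1]]'

```text
time_s: 9.37
ee_pos: [523.9, 83.4, 257.8]
ee_rot: [-90.0, -0.0, 28.2]
force: [0.1, 0.0, 0.6]
gripper_width: 0.3
```

```bash
python3 st.py; python3 lev.py wrist scene
```

```text
9.37 [523.9  83.4 257.8] [-9.000e+01 -2.000e-02  2.819e+01] fix -37.6 157.8 F [0.1 0.  0.6] q [  8.  22. 107.   0.  50. -20.] 0.29970731607973533
rel x,z -23.1 65.0 push F -0.1
wrist 3194 ang 124.5 rmax 98.1 z 94.0
  boss 0 
scene 195 ang 126.1 rmax 96.2 z 92.7
  boss 125 [582.5  34.7  89.8]
```

Emit:
carry_out --increments '[[[0,0.04,0],[2.7,0,0.8],1],[[0,0.08,0],[5.3,0,1.5],1],[[0,0.08,0],[5.3,0,1.5],1]]'

```text
time_s: 9.72
ee_pos: [527.9, 87.3, 257.7]
ee_rot: [-90.0, -0.0, 23.5]
force: [0.8, -0.6, 0.1]
gripper_width: 0.1
```

Emit:
carry_out --increments '[[[0,0.04,0],[2.7,0,0.8],1],[[0,0.08,0],[5.3,0,1.5],1],[[0,0.08,0],[5.3,0,1.5],1]]'

```text
time_s: 9.97
ee_pos: [532.1, 90.8, 257.7]
ee_rot: [-90.0, 0.0, 19.0]
force: [-0.4, -0.8, -0.1]
gripper_width: 0.7
```

```bash
python3 st.py
```

```text
9.97 [532.1  90.8 257.7] [-8.999e+01  2.000e-02  1.897e+01] fix -27.8 162.9 F [-0.4 -0.8 -0.1] q [  8.  23. 106.   0.  51. -11.] 0.6794974937153846
rel x,z -23.0 64.7 push F 0.6
```

Emit:
carry_out --increments '[[[0,0.04,0],[2.7,0,0.8],1],[[0,0.08,0],[5.3,0,1.5],1],[[0,0.08,0],[5.3,0,1.5],1]]'

```text
time_s: 10.22
ee_pos: [535.4, 93.4, 257.4]
ee_rot: [-90.0, 0.3, 14.4]
force: [-4.6, -2.5, 2.0]
gripper_width: 0.3
```

Emit:
carry_out --increments '[[[0,0.04,0],[2.7,0,0.8],1],[[0,0.08,0],[5.3,0,1.5],1],[[0,0.08,0],[5.3,0,1.5],1]]'

```text
time_s: 10.47
ee_pos: [537.9, 95.6, 257.0]
ee_rot: [-90.1, 0.8, 9.9]
force: [-11.8, -6.1, 7.9]
gripper_width: 0.4
```

```bash
python3 st.py; python3 lev.py wrist scene
```

```text
10.47 [537.9  95.6 257. ] [-90.07   0.79   9.88] fix -20.9 166.0 F [-11.8  -6.1   7.9] q [  9.  24. 105.  -0.  52.  -1.] 0.4286129223557098
rel x,z -26.4 64.0 push F 12.7
wrist 3066 ang 110.1 rmax 97.4 z 94.1
  boss 0 
scene 184 ang 108.5 rmax 91.1 z 92.1
  boss 127 [582.2  35.   89.8]
```

The hump is reached (about 13 N), so I use smaller steps now.

Emit:
carry_out --increments '[[[0,0.02,0],[1.3,0,0.4],1],[[0,0.04,0],[2.7,0,0.8],1],[[0,0.04,0],[2.7,0,0.8],1]]'

```text
time_s: 10.82
ee_pos: [541.9, 97.2, 257.3]
ee_rot: [-90.0, 0.3, 7.6]
force: [0.9, -0.2, 0.1]
gripper_width: 0.4
```

```bash
python3 st.py; python3 lev.py wrist scene
```

```text
10.82 [541.9  97.2 257.3] [-90.05   0.34   7.57] fix -16.7 166.6 F [ 0.9 -0.2  0.1] q [  9.  24. 104.  -0.  52.   1.] 0.37958138916564493
rel x,z -24.9 64.0 push F -0.9
wrist 3206 ang 104.9 rmax 97.2 z 94.0
  boss 0 
scene 205 ang 97.5 rmax 94.5 z 92.3
  boss 140 [582.2  34.8  90.1]
```

The force fell suddenly to about 0, which looks like the click. I check the pin by image and depth.

```bash
cat > pin.py <<'E'
from h import *
import sys
for n in("scene0","scene","side0","side"):
    d=load(n) if n[-1]=="0" else grab(n)
    q=fix(38*.707,100-38*.707); H,W=d["z"].shape; vv,uu=np.mgrid[:H,:W]; uv=np.c_[uu.ravel(),vv.ravel()]; uv=uv[d["z"].ravel()>0]
    c=proj(d,[*q,56])[0]; uv=uv[np.abs(uv-c).max(1)<14]; P=bydepth(d,uv); r=np.linalg.norm(P[:,:2]-q,axis=1); z=P[r<16][:,2]; print(n,c.round(),"top z",np.sort(z)[-8:].round(1),"median",np.median(z).round(1))
E
cat > /dev/null; python3 - <<'E'
import shutil,os
# side.npz still initial? side was regrabbed before turning lever: fine (pin up)
shutil.copy("scene.npz","scene0.npz"); shutil.copy("side.npz","side0.npz")
E
python3 pin.py; python3 - <<'E'
from h import *
a=cv2.imread("pics/scene1.png")[205:305,260:385]; b=load("scene")["img"][205:305,260:385]
cv2.imwrite("pics/s4.png",cv2.resize(np.vstack([a,b]),None,fx=3,fy=3,interpolation=cv2.INTER_CUBIC) if 0 else cv2.resize(np.hstack([a,b]),None,fx=3.2,fy=3.2,interpolation=cv2.INTER_CUBIC))
E
```

```text
scene0 [330. 260.] top z [60.7 60.8 60.8 60.8 61.1 61.7 62.7 63.2] median 46.5
scene [330. 260.] top z [60.7 60.8 60.9 60.9 61.4 62.2 62.2 62.9] median 46.4
side0 [303. 253.] top z [55.3 56.2 57.3 58.3 58.8 59.  59.1 61.2] median 49.4
side [303. 253.] top z [57.2 59.2 59.7 60.8 60.9 61.5 61.6 63.2] median 48.7
```

View pics/s4.png

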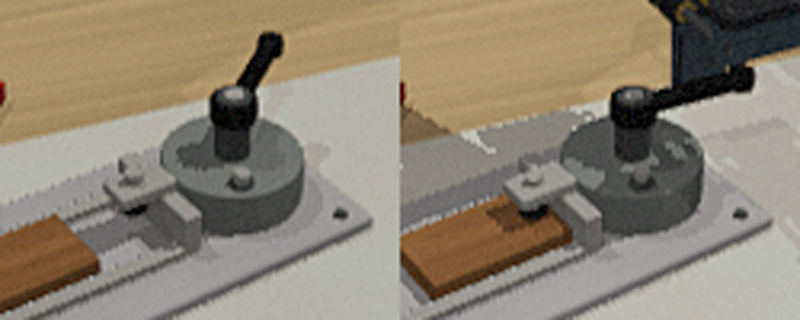

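The pin still reads about 60–61 mm, i.e. up: the force fell but no drop shows. I hold briefly, back the pusher off slightly and measure again. The lever tells a click by no longer turning back.

Emit:
carry_out --increments '[[[0,0,0],[0,0,0],1],[[0,0,0],[0,0,0],1],[[0,0,0],[0,0,0],1]]'

```text
time_s: 11.27
ee_pos: [544.2, 98.0, 257.8]
ee_rot: [-90.0, -0.0, 7.5]
force: [0.1, -0.2, -0.2]
gripper_width: 0.6
```

```bash
python3 st.py; python3 pin.py; python3 lev.py wrist scene side
```

```text
11.27 [544.2  98.  257.8] [-8.999e+01 -2.000e-02  7.470e+00] fix -14.3 166.8 F [ 0.1 -0.2 -0.2] q [  9.  24. 104.   0.  52.   2.] 0.6205184060952167
rel x,z -22.6 64.5 push F -0.1
scene0 [330. 260.] top z [60.7 60.8 60.8 60.8 61.1 61.7 62.7 63.2] median 46.5
scene [330. 260.] top z [60.6 60.6 60.8 60.9 61.5 61.6 61.7 62.5] median 46.4
side0 [303. 253.] top z [55.3 56.2 57.3 58.3 58.8 59.  59.1 61.2] median 49.4
side [303. 253.] top z [59.5 59.7 60.  60.8 61.3 62.1 62.2 62.8] median 49.4
wrist 3252 ang 97.9 rmax 96.8 z 93.9
  boss 0 
scene 230 ang 93.2 rmax 94.2 z 92.1
  boss 139 [582.3  35.6  90.1]
side 123 ang 122.6 rmax 84.7 z 89.8
  boss 87 [564.3  31.   89.7]
```

Emit:
carry_out --increments '[[[0,0.02,0],[1.3,0,0.4],1],[[0,0.04,0],[2.7,0,0.8],1],[[0,0.04,0],[2.7,0,0.8],1],[[0,0.04,0],[2.7,0,0.8],1]]'

```text
time_s: 11.85
ee_pos: [546.7, 99.1, 257.7]
ee_rot: [-90.0, -0.0, 5.2]
force: [-0.6, -0.3, -0.2]
gripper_width: 0.2
```

```bash
python3 st.py; python3 pin.py|grep -v 0\ ; python3 lev.py wrist scene
```

```text
11.85 [546.7  99.1 257.7] [-90.    -0.     5.15] fix -11.6 167.2 F [-0.6 -0.3 -0.2] q [  9.  24. 104.   0.  52.   4.] 0.1570420468734495
rel x,z -22.6 64.4 push F 0.6
scene [330. 260.] top z [60.4 60.6 60.8 61.6 61.8 61.8 62.9 63.3] median 46.5
side [303. 253.] top z [58.7 58.9 60.4 61.1 61.2 61.9 62.  63.7] median 49.3
wrist 3229 ang 97.6 rmax 96.9 z 93.9
  boss 0 
scene 218 ang 92.3 rmax 93.8 z 92.1
  boss 133 [582.9  35.5  90. ]
```

Emit:
carry_out --increments '[[[0,0.03,0],[2,0,0.6],1],[[0,0.06,0],[4,0,1.2],1],[[0,0.06,0],[4,0,1.2],1],[[0,0.06,0],[4,0,1.2],1]]'

```text
time_s: 12.38
ee_pos: [550.4, 100.6, 257.7]
ee_rot: [-90.0, -0.0, 1.8]
force: [-0.2, 0.6, 0.0]
gripper_width: 0.6
```

Emit:
carry_out --increments '[[[0,0.02,0],[1.3,0,0.4],1],[[0,0.04,0],[2.7,0,0.8],1],[[0,0.04,0],[2.7,0,0.8],1],[[0,0.04,0],[2.7,0,0.8],1]]'

```text
time_s: 12.72
ee_pos: [553.2, 101.5, 257.8]
ee_rot: [-90.0, -0.0, -0.6]
force: [0.3, -0.6, 0.0]
gripper_width: 0.4
```

```bash
python3 st.py; python3 pin.py|grep -v 0\ ; python3 lev.py wrist scene
```

```text
12.72 [553.2 101.5 257.8] [-9.0e+01 -1.0e-02 -5.7e-01] fix -4.7 167.9 F [ 0.3 -0.6  0. ] q [  9.  25. 103.   0.  52.  10.] 0.3934837933018133
rel x,z -22.4 64.3 push F -0.3
scene [330. 260.] top z [53.5 53.5 53.6 54.1 54.7 55.  55.3 56. ] median 46.3
side [303. 253.] top z [53.5 53.8 54.  54.  54.5 54.8 55.8 59.6] median 48.6
wrist 3228 ang 85.8 rmax 96.3 z 93.9
  boss 0 
scene 252 ang 81.7 rmax 95.0 z 91.7
  boss 137 [582.9  35.7  89.8]
```

The pin now reads 54 mm (about 6 mm above the housing) in both views, and the lever has jumped ahead of the fingers. That is the click, so I ease off and lift clear.

Emit:
carry_out --increments '[[[0,0,0],[-10,0,0],1],[[0,0,0],[-25,0,0],1],[[0,0,0],[-30,-30,0],1],[[0,0,0],[-30,-70,0],1],[[0,0,0],[-50,-110,0],1],[[0,0,0],[-80,-130,30],1],[[0,0,0],[-100,-140,60],1],[[0,0,0],[-100,-140,60],1],[[0,0,0],[-100,-140,60],1]]'

```text
time_s: 13.67
ee_pos: [452.0, 163.5, 398.7]
ee_rot: [-90.0, -0.1, -0.4]
force: [0.1, -0.3, -0.2]
gripper_width: 0.7
```

```bash
python3 st.py; python3 pin.py|grep -v 0\ ; python3 lev.py scene side; python3 - <<'E'
from h import *
b=load("scene")["img"][195:345,180:385]
cv2.imwrite("pics/s5.png",cv2.resize(b,None,fx=3.8,fy=3.8,interpolation=cv2.INTER_CUBIC))
E
```

```text
13.67 [452.  163.5 398.7] [-89.96  -0.11  -0.37] fix -86.8 253.5 F [ 0.1 -0.3 -0.2] q [ 19.  10. 102.  -0.  68.  19.] 0.6522068993283299
rel x,z -123.7 125.6 push F -0.1
scene [330. 260.] top z [53.2 53.5 53.5 53.5 53.7 53.9 55.4 55.4] median 46.5
side [303. 253.] top z [52.6 53.2 53.3 53.3 54.  55.  55.7 59.5] median 48.0
scene 180 ang 79.5 rmax 95.1 z 92.2
  boss 141 [582.8  36.4  90. ]
side 85 ang 88.8 rmax 92.6 z 91.5
  boss 81 [564.5  29.8  89.4]
```

View pics/s5.png

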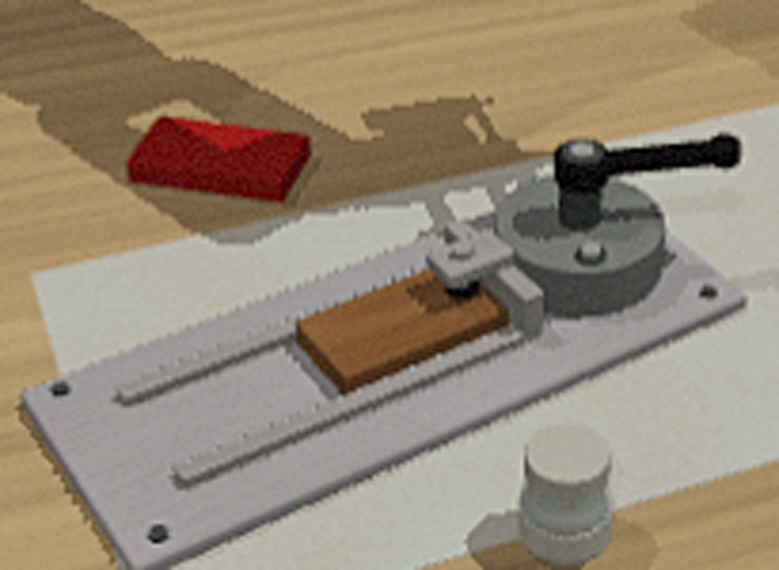

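The picture shows the blank against the stop (front corner about (507,318)), the presser foot on it at (462,288), the pin low at (590,250), and the jar and red block where they were. The robot is clear.

```bash
python3 - <<'E'
from h import *
d=load("scene"); P=onplane(d,[[180+507/3.8,195+318/3.8-1]],30)[:,:2]-O; print((P@fx).round(1),(P@fy).round(1))
env.job_done(); show()
E
```

```text
[31.9] [27.]
the job is handed in; nothing more can be done
the job is handed in; nothing more can be done
```

I pushed the blank home, swung the lever clockwise through the click, lifted the arm clear and handed the job in at about 14 s of the 54 s. No verdict came back.

- **Blank:** the push reaction rose to 10 N against the stop. The last image puts the blank's front at y ≈ 27 mm in the fixture's frame. That is right at the 27 mm limit, with camera error of about 2–3 mm, so I relied on the push force and on the picture, which shows it touching the stop.
- **Pin:** its top went from about 60–61 mm to about 54 mm above the table in both camera views, and stayed there after the lever was released.
- **First force drop:** the push force fell from about 13 N to 0 while the pin was still up. I kept going in small steps until the pin was down. The pushing force I read on the lever never exceeded about 15 N.
- **Presser foot:** it appears to be resting on the blank in the picture, but I could not measure its force.
- **Bystanders:** I saw no sign that any had moved. The jar looked unmoved in the last picture; I did not recheck the tape roll or the offcut, and the arm did not go near them.

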